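# Scan the jacks tin's label and put the scanner on charge

## Task

Pick up the yellow-nosed hand scanner and aim the window under its nose straight down at the middle of the barcode label on the lid of the round steel jacks tin, about 7 cm above the label and with the scanner's length running the same way as the printed bars, and hold it steady there for two seconds. Then lay the scanner flat, without dropping it, on the middle of the black charging pad, lengthwise along the pad, and let go. Do not shift the tin; the storage boxes and the carton carry similar labels that are not wanted.

Things in the scene. Friction and masses are not known exactly. Their poses are not given: they have to be found in the camera images.
- scanner_center (a point): Centre (half-way up) of the hand scanner, a loose bar 150 mm long (x), 40 mm high, about 180 g, lying flat on the shelf. Its x axis points to the nose, z up. The rear 100 mm (x from -75 to +25 mm from this point) is a grey handle 34 mm wide (y) to be gripped across its width, best at this point; the front 50 mm is a yellow nose 50 mm wide with a red dot on top.
- scanner_window (a point): Middle of the dark reading window in the underside of the scanner's nose: 52 mm towards the nose (+x) from and 20 mm below the scanner's centre point. Same axes as the scanner; it reads straight down along -z.
- tin_label (a point): Middle of the barcode label on the lid of the round steel jacks tin (loose, 450 g, 90 mm across, label face 61 mm above the shelf). White label 34 x 52 mm; its black bars run along this point's x (the short side), z up. Similar labels lie on a stack of two storage boxes (100 x 170 mm, 100 high) and on a carton (90 x 125 mm, 45 high); tin, stack and carton swap places.
- pad_top (a point): Middle of the upper face of the black charging pad, a fixed flat slab 200 mm (x) by 100 mm (y), upper face 8 mm above the shelf, with a thin green line along each long side. The scanner lies on it with its length along x, either way round.
Things that resemble listed ones, but are neither listed nor needed, are in the scene too. Leave any blue look-alike of the part that bears tin_label alone.

How it is judged:
By the outcome, as a careful person would: the job done as asked, in the order asked, and still so for the second after the job is handed in, with the robot touching nothing.
It also fails if it takes over 53 s, if anything falls off the work surface, if the arm or the gripper's body presses on something with over 40 N, if the wrist force passes 120 N, or if a joint passes its speed limit or range.

## Robot

A 6-joint arm with a two-finger parallel gripper is mounted at the origin on the work surface. World frame = base frame: x ahead of the robot, y to its left, z up, the work surface at z = 0. Lengths are in m, angles in rad, forces in N, time in s.
With the tool pointing down it reaches from about 0.275 to 0.775 m from the base axis. Payload 14.6 kg.
Tool frame: the origin (TCP) lies midway between the tips of the shut fingers; the grasp point (between the pads) lies 19 mm behind it (grasp_offset is the distance from the TCP to the grasp point, in m); z points along the fingers, y is the line along which they close (so a half turn about z gives the same grasp; the last joint's range is limited). The gripper opens to 85 mm and grips with 20 to 120 N. Pads are 22 mm wide; open, the fingers measure 114 mm over their backs; the gripper's body (76 mm by 85 mm) begins 54 mm behind the grasp point. The pads swing forward as they close: fully open they stand 13 mm farther back than shut.
Start: joints at [-1.37, 0.263, -0.048, 1.259, 0, 1.415], TCP at [0.183, -0.492, 0.231] pointing down, gripper open.
Joint ranges: [-2.65, 2.65], [-0.89, 1.7], [-1.18, 1.37], [-2.13, 2.11], [-1.35, 1.29], [-3.14, 3.14]. Speed limits (rad/s): [1.89, 1.89, 2.57, 2.79, 3.14, 3.14].

## Interface

Orientations are given as a rotation vector (axis times angle).
In Python, from rig import * gives the robot as it stands. The module is installed in compiled form; this text tells all that it offers.
- The arm moves only by the tool carry_out, never from a script. Its argument "deltas" is a list of rows, each an object with "linear": the shift along the tool's x, y, z in mm, a list of three; "twist": the turn about the tool's z in degrees; "claw": the closure, from 0 (fully open) to 1 (shut). A call has exactly 10 rows; each row shifts and turns the commanded pose from where the row before left it, along the tool's axes as they then stand; what a row does not reach is not made up. A row lasts 1/12 s, in which the tool goes at most 41.7 mm and 7.16 degrees, less where a joint would pass 70% of its speed; a pose out of reach is approached as far as the arm can. A call is refused whole if a number of a shift passes 41.7 or a number of a turn 7.16, either way. A call with a gripper value outside its range is refused whole. The fingers move at their own pace and stop on an object; "newtons" is the grip in N (left out, the last holds). Time passes only in rows, so rows that do not move let the fingers close, or fill a call up. It gives the time, the measured TCP pose, the force, the opening and the grip force at its end, in the units of the state.
- observe(): the state, without advancing time (a new reading comes with each control period).
- capture(name): name is "side" or "top" or "wrist"; returns a dict with "color" (400x640x3 uint8, red, green, blue), "z_map" (400x640 float32, m along the optical axis (not along the pixel's ray), 0 where there is no reading), "fx", "fy", "cx", "cy" (pixels), "pose" (4x4, takes a point from camera to world coordinates); the wrist camera has in their place "T_tool_cam" (4x4, takes a point from camera to tool coordinates, whose origin is the TCP and whose axes are the flange's). Camera axes: x right, y up, looking along -z (the intrinsics and any distortion apply to the point x, -y, -z); pixel columns grow to the right and rows downward; lengths in m; the calibration is good to about 2 mm. A picture is of the moment at which its call begins: read the wrist's pose just before it.
- hand_in(): hands the job in; it is judged then, once.
The state is a dict: "t": time; "joint_pos": joint angles; "qvel": joint speeds; "joint_torque": joint torques, N m; "ee_pos": TCP position; "ee_rot": TCP orientation; "ft_force": force on the tool from outside, world axes, zero at the start; "wrist_torque": the same for the moment, N m; "width": opening from 0.0 (shut) to 1.0 (fully open); "gripper_force": force on a finger pad.
Only numpy, scipy, OpenCV 4.12 (cv2) and the standard library are available. Lean on these libraries where they do the work, as an engineer would, in place of code of your own. Each camera call takes 0.05 s, during which the arm holds its last target. There are 200 camera calls.

## Working session

There is one attempt and no reset: what is moved stays moved. The work goes in short steps, Python scripts to look and compute and a tool call to move; the robot and the scene stay as the last step left them, time stands still between calls to the robot, and variables do not carry over. Pictures are saved under pics/ and viewed, at most 10 in all, crops included, and the job is handed in when it is done.

Besides the shell and the picture viewer there is one more tool, called after "Call:" in YAML: its name, and indented under it one key for each argument. carry_out: Moves the arm, as the interface text tells. Its arguments: {"type":"object","properties":{"deltas":{"type":"array"},"newtons":{"type":"number"}},"required":["deltas"]}

```bash
mkdir -p pics
cat > h.py <<'E'
from rig import *
import numpy as np, cv2, pickle
from scipy.spatial.transform import Rotation as R
def cap(n):
    s=observe(); c=capture(n)
    if n=="wrist":
        T=np.eye(4);T[:3,:3]=R.from_rotvec(s["ee_rot"]).as_matrix();T[:3,3]=s["ee_pos"]
        c["pose"]=T@c["T_tool_cam"]
    return c
def world(c):
    v,u=np.mgrid[0:400,0:640];z=c["z_map"]
    P=np.stack([(u-c["cx"])/c["fx"]*z,-(v-c["cy"])/c["fy"]*z,-z],-1)
    W=P@c["pose"][:3,:3].T+c["pose"][:3,3]; W[z==0]=np.nan
    return W
E
python3 - <<'E'
from h import *
s=observe();print(s)
for n in("top","side"):
    c=cap(n);pickle.dump(c,open(n+".pkl","wb"));cv2.imwrite(f"pics/{n}0.png",c["color"][...,::-1])
    print(c.keys(),c["pose"].round(3),c["fx"])
E
```

```text
{'t': 0.0, 'joint_pos': array([-1.37031890e+00,  2.63518284e-01, -4.89462959e-02,  1.25939674e+00,
       -1.01399485e-05,  1.41551739e+00]), 'qvel': array([ 7.70102329e-04,  1.64116554e-04,  1.95798318e-05,  1.02640398e-04,
       -1.01793549e-03, -2.60117104e-03]), 'joint_torque': array([ 2.23898751e-03, -6.37620664e+01,  3.84566116e+01,  1.36238948e-02,
       -1.62226542e-05,  6.03762032e-06]), 'ee_pos': array([ 0.1828037 , -0.49184847,  0.23082407]), 'ee_rot': array([-3.09097485e+00, -5.55690196e-01,  5.37082466e-05]), 'ft_force': array([-0.37393417, -0.69709438, -0.38540884]), 'wrist_torque': array([-0.00830023,  0.02674395, -0.04541989]), 'gripper_force': 0.0, 'width': 1.0005144523490788}
dict_keys(['color', 'z_map', 'fx', 'fy', 'cx', 'cy', 'pose']) [[ 0.016  0.996 -0.089  0.533]
 [-1.     0.017  0.008  0.05 ]
 [ 0.009  0.088  0.996  0.938]
 [ 0.     0.     0.     1.   ]] 382.330134430638
dict_keys(['color', 'z_map', 'fx', 'fy', 'cx', 'cy', 'pose']) [[ 0.926  0.239 -0.294  0.325]
 [-0.379  0.585 -0.717 -0.659]
 [ 0.001  0.775  0.632  0.701]
 [ 0.     0.     0.     1.   ]] 423.9498903631451
```

View pics/top0.png

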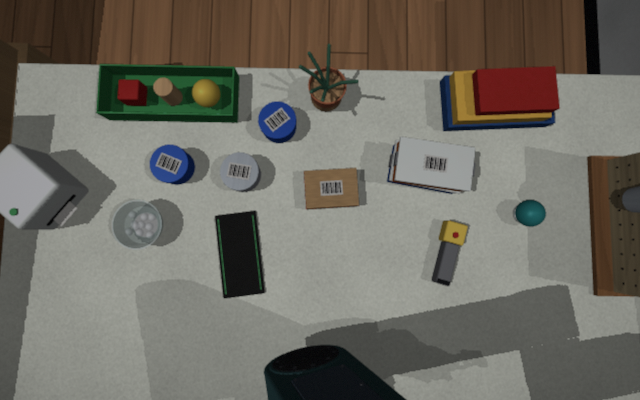

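View pics/side0.png

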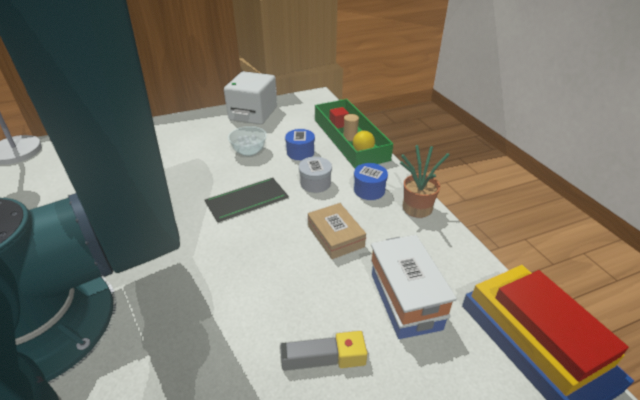

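Top view: the scanner is at (450,252) with its yellow nose at (455,232), and the pad is at (240,254). Candidates for the tin are the grey tin (240,171), the blue look-alikes (172,164) and (277,121), the carton label (331,188) and the box-stack label (435,163). I choose the grey round tin at (240,171), and will check it in a close crop while measuring.

```bash
cat > m.py <<'E'
from h import *
def rect(W,m):
    p=W[m][:,:2];p=p[np.isfinite(p).all(1)]
    (c,sz,a)=cv2.minAreaRect(p.astype(np.float32)); b=cv2.boxPoints((c,sz,a))
    e=[b[1]-b[0],b[2]-b[1]]; l=max(e,key=np.linalg.norm)
    a=np.degrees(np.arctan2(l[1],l[0]));a=(a+90)%180-90
    return np.round(c,4),np.round(sz,4),round(a,1),"med",np.median(p,0).round(4),"z",np.nanmedian(W[m][:,2]).round(4),m.sum()
def box(u0,u1,v0,v1):
    m=np.zeros((400,640),bool);m[v0:v1,u0:u1]=1;return m
def comp(m):
    n,l,st,_=cv2.connectedComponentsWithStats(m.astype(np.uint8));return l==1+np.argmax(st[1:,4])
E
python3 - <<'E'
from m import *
c=pickle.load(open("top.pkl","rb"));W=world(c);I=c["color"].astype(int);h=W[...,2]
print("table",np.nanmedian(h[300:330,100:130]), np.nanmedian(h[230:260,520:560]))
sc=comp(box(425,480,210,295)&(h>.028)); print("scanner",rect(W,sc))
ye=sc&(I[...,0]-I[...,2]>60); print("nose",rect(W,ye)); print("handle",rect(W,comp(sc&~ye)))
tin=comp(box(215,268,145,200)&(h>.05)); print("tin",rect(W,tin))
b=I.max(2); print(b[171,215:265])
pad=comp(box(205,275,200,305)&(b<60)&(h<.02)); print("pad",rect(W,pad))
im=np.hstack([cv2.resize(c["color"][135:205,200:300],(560,392),interpolation=2)])
cv2.imwrite("pics/tin.png",im[...,::-1])
E
```

```text
table -0.00020658564138248403 6.767154520420648e-05
scanner (array([ 0.489 , -0.2726]), array([0.0514, 0.15  ]), np.float32(-17.8), 'med', array([ 0.4981, -0.2727]), 'z', np.float64(0.0396), np.int64(1151))
nose (array([ 0.5349, -0.2864]), array([0.0482, 0.0481]), np.float32(74.7), 'med', array([ 0.5357, -0.2846]), 'z', np.float64(0.0399), np.int64(431))
handle (array([ 0.4633, -0.2686]), array([0.0359, 0.099 ]), np.float32(-15.2), 'med', array([ 0.4638, -0.2662]), 'z', np.float64(0.0396), np.int64(674))
tin (array([0.6701, 0.2198]), array([0.0881, 0.0887]), np.float32(-33.6), 'med', array([0.6692, 0.2194]), 'z', np.float64(0.0605), np.int64(1179))
[137 137 137 138 135 135 140 139 138 138 140 139 140 139 103  92 108  92
  89  64  83 110 116  53  94 106 101 101  37  69 110 120  79 103 143 136
 132 134 134 135 135 135 129  99  52  65  89  97  99  98]
pad (array([0.4757, 0.2243]), array([0.1979, 0.1016]), np.float32(8.3), 'med', array([0.475, 0.223]), 'z', np.float64(0.0079), np.int64(3114))
```

View pics/tin.png

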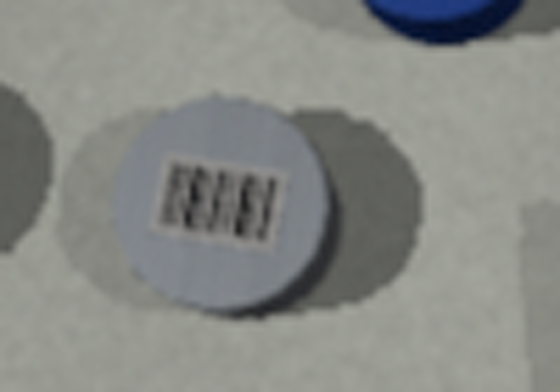

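The crop confirms the grey steel tin, with its label centre at crop (219,202), which is top pixel (239,171). The bars run nearly along image-vertical, tilted about 12°. I'll turn the wrist half-turned so that joint 6 stays in range.

Call:
carry_out:
  deltas:
    - {"linear":[0,0,0],"twist":-7.1,"claw":0}
    - {"linear":[0,0,0],"twist":-7.1,"claw":0}
    - {"linear":[0,0,0],"twist":-7.1,"claw":0}
    - {"linear":[0,0,0],"twist":-7.1,"claw":0}
    - {"linear":[0,0,0],"twist":-7.1,"claw":0}
    - {"linear":[0,0,0],"twist":-7.1,"claw":0}
    - {"linear":[0,0,0],"twist":-7.1,"claw":0}
    - {"linear":[0,0,0],"twist":-7.1,"claw":0}
    - {"linear":[0,0,0],"twist":-7.1,"claw":0}
    - {"linear":[0,0,0],"twist":-7.1,"claw":0}
  newtons: 40

```text
t: 0.93
ee_pos: [0.1828, -0.4919, 0.231]
ee_rot: [-2.187, -2.254, -0.001]
ft_force: [0.1, 0.1, 0.9]
width: 0.998
gripper_force: 0.0
```

Call:
carry_out:
  deltas:
    - {"linear":[0,0,0],"twist":-7.1,"claw":0}
    - {"linear":[0,0,0],"twist":-7.1,"claw":0}
    - {"linear":[0,0,0],"twist":-7.1,"claw":0}
    - {"linear":[0,0,0],"twist":-7.1,"claw":0}
    - {"linear":[0,0,0],"twist":-7.1,"claw":0}
    - {"linear":[0,0,0],"twist":-7.1,"claw":0}
    - {"linear":[0,0,0],"twist":-7.1,"claw":0}
    - {"linear":[0,0,0],"twist":-7.1,"claw":0}
    - {"linear":[0,0,0],"twist":-7.1,"claw":0}
    - {"linear":[0,0,0],"twist":-7.1,"claw":0}

```text
t: 1.77
ee_pos: [0.1828, -0.492, 0.231]
ee_rot: [-0.471, -3.106, -0.001]
ft_force: [0.5, -0.4, 0.3]
width: 0.999
gripper_force: 0.0
```

```bash
cat >> h.py <<'E'
def status():
    s=observe();M=R.from_rotvec(s["ee_rot"]).as_matrix()
    print("t",round(s["t"],2),"p",s["ee_pos"].round(4),"yaw",np.degrees(np.arctan2(M[1,0],M[0,0])).round(2),"q",s["joint_pos"].round(2),"F",s["ft_force"].round(1),"w",round(s["width"],3),"g",round(s["gripper_force"],1));return s,M
def go(target,yaw=None):
    "print remaining shift in tool axes (mm) and twist (deg), shift before twist"
    s,M=status();print("shift",(1000*M.T@(np.array(target)-s["ee_pos"])).round(1))
    if yaw is not None:print("twist",-round((yaw-np.degrees(np.arctan2(M[1,0],M[0,0]))+180)%360-180,2))
E
python3 -c "
from h import *
go([.487,-.2745,.231],165)"
```

```text
t 1.77 p [ 0.1828 -0.492   0.231 ] yaw 162.74 q [-1.37  0.26 -0.05  1.26  0.   -1.07] F [ 0.5 -0.4  0.3] w 0.999 g 0.0
shift [-2.259e+02  2.979e+02  1.000e-01]
twist -2.26
```

Call:
carry_out:
  deltas:
    - {"linear":[-22.6,29.8,0],"twist":0,"claw":0}
    - {"linear":[-22.6,29.8,0],"twist":0,"claw":0}
    - {"linear":[-22.6,29.8,0],"twist":0,"claw":0}
    - {"linear":[-22.6,29.8,0],"twist":0,"claw":0}
    - {"linear":[-22.6,29.8,0],"twist":0,"claw":0}
    - {"linear":[-22.6,29.8,0],"twist":0,"claw":0}
    - {"linear":[-22.6,29.8,0],"twist":0,"claw":0}
    - {"linear":[-22.6,29.8,0],"twist":0,"claw":0}
    - {"linear":[-22.6,29.8,0],"twist":0,"claw":0}
    - {"linear":[0,0,0],"twist":-2.2,"claw":0}

```text
t: 2.6
ee_pos: [0.4617, -0.2945, 0.2308]
ee_rot: [0.416, 3.114, 0.002]
ft_force: [0.4, -0.5, 0.3]
width: 1.002
gripper_force: 0.0
```

Run:
```python
from m import *
go([.487,-.2745,.231],165)
c=cap("wrist");W=world(c);I=c["color"].astype(int);h=W[...,2]
cv2.imwrite("pics/w1.png",c["color"][...,::-1])
d=np.hypot(W[...,0]-.487,W[...,1]+.2745)
sc=comp((d<.1)&(h>.03)&(h<.05));print(rect(W,sc))
ye=sc&(I[...,0]-I[...,2]>50);print(rect(W,ye));print(rect(W,comp(sc&~ye)))
print(np.nanmedian(h[sc]), np.nanmedian(h[(h<.02)]))
```

```text
t 2.6 p [ 0.4617 -0.2945  0.2308] yaw 164.8 q [-0.72  0.3   0.01  1.28  0.   -0.45] F [ 0.4 -0.5  0.3] w 1.002 g 0.0
shift [-19.2  25.9  -0.2]
twist -0.2
(array([ 0.4849, -0.2735]), array([0.0496, 0.1484]), np.float32(-15.1), 'med', array([ 0.4878, -0.273 ]), 'z', np.float64(0.0393), np.int64(4692))
(array([ 0.5329, -0.2865]), array([0.0495, 0.0487]), np.float32(75.0), 'med', array([ 0.5315, -0.2868]), 'z', np.float64(0.0392), np.int64(1744))
(array([ 0.4617, -0.2675]), array([0.0339, 0.1005]), np.float32(-14.8), 'med', array([ 0.458 , -0.2673]), 'z', np.float64(0.0393), np.int64(2930))
0.03928768860925527 -0.000526476203094095
```

View pics/w1.png

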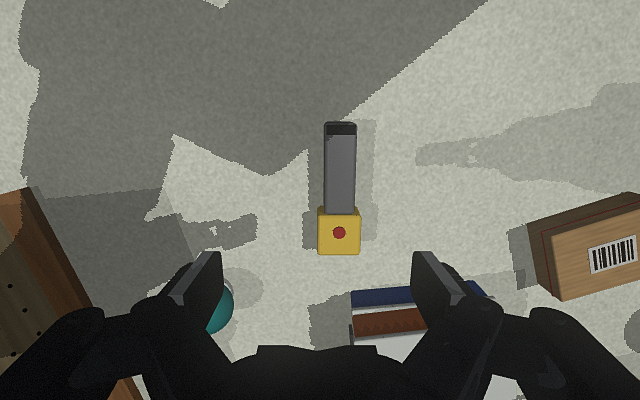

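The wrist view shows the scanner at (340,190) with its nose at (339,232), and clear ground around it. Next I descend and grip.

Call:
carry_out:
  deltas:
    - {"linear":[-6,8.7,20],"twist":-0.2,"claw":0}
    - {"linear":[-6,8.7,25],"twist":0,"claw":0}
    - {"linear":[-5.8,8.7,25],"twist":0,"claw":0}
    - {"linear":[0,0,25],"twist":0,"claw":0}
    - {"linear":[0,0,25],"twist":0,"claw":0}
    - {"linear":[0,0,25],"twist":0,"claw":0}
    - {"linear":[0,0,25],"twist":0,"claw":0}
    - {"linear":[0,0,0],"twist":0,"claw":0}
    - {"linear":[0,0,0],"twist":0,"claw":0}
    - {"linear":[0,0,0],"twist":0,"claw":0}

```text
t: 3.48
ee_pos: [0.4821, -0.2782, 0.0625]
ee_rot: [0.417, 3.113, -0.001]
ft_force: [0.1, -0.9, 0.6]
width: 0.998
gripper_force: 0.0
```

Run:
```python
from m import *
go([.4857,-.274,.003],165)
```

```text
t 3.48 p [ 0.4821 -0.2782  0.0625] yaw 164.74 q [-0.67  0.42 -0.29  0.86 -0.   -0.4 ] F [ 0.1 -0.9  0.6] w 0.998 g 0.0
shift [-2.3  5.1 59.5]
twist -0.26
```

Call:
carry_out:
  deltas:
    - {"linear":[-1.1,2.5,6],"twist":-0.2,"claw":0}
    - {"linear":[-1.2,2.6,10],"twist":0,"claw":0}
    - {"linear":[0,0,12],"twist":0,"claw":0}
    - {"linear":[0,0,12],"twist":0,"claw":0}
    - {"linear":[0,0,10],"twist":0,"claw":0}
    - {"linear":[0,0,8],"twist":0,"claw":0}
    - {"linear":[0,0,0],"twist":0,"claw":0}
    - {"linear":[0,0,0],"twist":0,"claw":0}
    - {"linear":[0,0,0],"twist":0,"claw":0}
    - {"linear":[0,0,0],"twist":0,"claw":0}

```text
t: 4.32
ee_pos: [0.4858, -0.2735, 0.0039]
ee_rot: [0.41, 3.114, -0.001]
ft_force: [0.7, -0.5, 0.3]
width: 1.001
gripper_force: 0.0
```

Run:
```python
from m import *
go([.4857,-.274,.003],165)
```

```text
t 4.32 p [ 0.4858 -0.2735  0.0039] yaw 164.98 q [-0.66  0.48 -0.37  0.71 -0.   -0.4 ] F [ 0.7 -0.5  0.3] w 1.001 g 0.0
shift [ 0.  -0.5  0.9]
twist -0.02
```

Call:
carry_out:
  deltas:
    - {"linear":[0,-0.4,0.9],"twist":0,"claw":0.3}
    - {"linear":[0,0,0],"twist":0,"claw":1}
    - {"linear":[0,0,0],"twist":0,"claw":1}
    - {"linear":[0,0,0],"twist":0,"claw":1}
    - {"linear":[0,0,0],"twist":0,"claw":1}
    - {"linear":[0,0,0],"twist":0,"claw":1}
    - {"linear":[0,0,0],"twist":0,"claw":1}
    - {"linear":[0,0,0],"twist":0,"claw":1}
    - {"linear":[0,0,0],"twist":0,"claw":1}
    - {"linear":[0,0,0],"twist":0,"claw":1}
  newtons: 50

```text
t: 5.15
ee_pos: [0.4855, -0.2738, 0.0026]
ee_rot: [0.411, 3.114, -0.001]
ft_force: [-0.8, -0.4, 5.2]
width: 0.39
gripper_force: 50.2
```

Call:
carry_out:
  deltas:
    - {"linear":[0,0,-5],"twist":0,"claw":1}
    - {"linear":[0,0,-15],"twist":0,"claw":1}
    - {"linear":[0,0,-20],"twist":0,"claw":1}
    - {"linear":[0,0,-25],"twist":0,"claw":1}
    - {"linear":[0,0,-25],"twist":0,"claw":1}
    - {"linear":[0,0,-25],"twist":0,"claw":1}
    - {"linear":[0,0,-25],"twist":0,"claw":1}
    - {"linear":[0,0,-25],"twist":0,"claw":1}
    - {"linear":[0,0,-15],"twist":0,"claw":1}
    - {"linear":[0,0,-5],"twist":0,"claw":1}

```text
t: 5.98
ee_pos: [0.486, -0.274, 0.1899]
ee_rot: [0.41, 3.112, -0.002]
ft_force: [0.3, -0.4, -1.0]
width: 0.389
gripper_force: 49.9
```

Run:
```python
from m import *
s,M=status()
c=cap("wrist");W=world(c);I=c["color"].astype(int)
T=(W-s["ee_pos"])@M; ok=np.isfinite(T).all(-1)
cv2.imwrite("pics/w2.png",c["color"][...,::-1])
m=ok&(I[...,0]-I[...,2]>50)&(abs(T[...,1])<.04)&(T[...,2]<.03)&(T[...,2]>-.06)
print(m.sum(),T[m].min(0),T[m].max(0),np.median(T[m],0)); print(rect(T,comp(m)))
hm=comp(ok&(abs(T[...,1])<.025)&(T[...,0]>.012)&(T[...,2]<.02)&(T[...,2]>-.06));print(rect(T,hm),T[hm].max(0))
# tin label from top
c=pickle.load(open("top.pkl","rb"));W=world(c);I=c["color"].astype(float)
g=cv2.resize(c["color"][150:195,215:265].mean(2).astype(np.uint8),None,fx=8,fy=8,interpolation=2)
_,t=cv2.threshold(g,0,255,cv2.THRESH_OTSU)
rg=(c["color"][150:195,215:265].astype(int)); print((rg[21,:,2]-rg[21,:,0]))
```

```text
t 5.98 p [ 0.486  -0.274   0.1899] yaw 164.99 q [-0.66  0.33 -0.06  1.18  0.   -0.4 ] F [ 0.3 -0.4 -1. ] w 0.389 g 49.9
265 [-0.02693189 -0.02229039 -0.02997909] [-0.02448073  0.02343386 -0.01585159] [-0.0255176   0.01830384 -0.0238955 ]
(array([-0.0254,  0.0207]), array([0.0018, 0.0056]), np.float32(-82.7), 'med', array([-0.0256,  0.0206]), 'z', np.float64(-0.0239), np.int64(134))
(array([0.0433, 0.0006]), array([0.0625, 0.0462]), np.float32(0.0), 'med', array([0.0466, 0.0007]), 'z', np.float64(-0.0368), np.int64(16969)) [ 0.07451904  0.02365806 -0.00547425]
[-5 -5 -6 -6 -2  7 11 10 11 11 12 11  4 -3 -3 -1 -3 -2 -2  0  0 -2 -3  1
 -2 -2 -2 -2  0 -1 -2 -2 -2 -3 -3  3 10 10 10 11 11 11  9  8  4  0 -3 -4
 -4 -4]
```

View pics/w2.png

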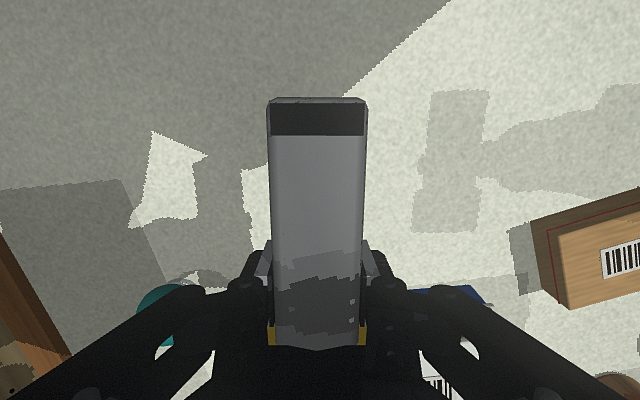

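The wrist view shows the scanner held square, tail at (317,100), with its tail end 74.5 mm and nose step 25.5 mm from the TCP as expected. Next is the tin label pose from the top and side cameras.

Run:
```python
from m import *
def fit(n,bx):
    c=pickle.load(open(n+".pkl","rb"));W=world(c)
    u0,u1,v0,v1=bx;k=8
    I=cv2.resize(c["color"][v0:v1,u0:u1],None,fx=k,fy=k,interpolation=cv2.INTER_CUBIC).astype(int)
    # intersect rays with plane z=.061
    vv,uu=np.mgrid[0:I.shape[0],0:I.shape[1]]; uu=(uu+.5)/k-.5+u0; vv=(vv+.5)/k-.5+v0
    d=np.stack([(uu-c["cx"])/c["fx"],-(vv-c["cy"])/c["fy"],-np.ones_like(uu)],-1)@c["pose"][:3,:3].T
    o=c["pose"][:3,3]; P=o+d*((.061-o[2])/d[...,2])[...,None]
    near=np.hypot(P[...,0]-.67,P[...,1]-.2195)<.036
    m=near&(I[...,2]-I[...,0]<4)
    m=cv2.morphologyEx(m.astype(np.uint8),cv2.MORPH_CLOSE,np.ones((17,17)))
    m=cv2.morphologyEx(m,cv2.MORPH_OPEN,np.ones((17,17)))>0
    m=comp(m); p=P[m][:,:2]; mu=p.mean(0); w,V=np.linalg.eigh(np.cov((p-mu).T))
    bars=V[:,0]*np.sign(V[0,0]); print(n,rect(P,m)); print(" mean",mu.round(4),"size",np.sqrt(12*w).round(4),"bars",np.degrees(np.arctan2(bars[1],bars[0])).round(1))
fit("top",(215,265,150,195)); fit("side",(298,334,152,196))
# pad via line fit with both cams
c=pickle.load(open("side.pkl","rb"));W=world(c);b=c["color"].max(2);h=W[...,2]
m=comp((abs(W[...,0]-.475)<.13)&(abs(W[...,1]-.223)<.09)&(b<75)&(h<.02));print("pad side",rect(W,m))
tin=comp((np.hypot(W[...,0]-.67,W[...,1]-.22)<.06)&(h>.055)&(h<.07));print("tin side",rect(W,tin))
```

```text
top (array([0.6693, 0.2213]), array([0.053 , 0.0352]), np.float32(81.5), 'med', array([0.6694, 0.2212]), 'z', np.float64(0.061), np.int64(21259))
 mean [0.6694 0.2212] size [0.0342 0.052 ] bars -8.5
side (array([0.6672, 0.2176]), array([0.0522, 0.0343]), np.float32(81.0), 'med', array([0.6669, 0.217 ]), 'z', np.float64(0.061), np.int64(8571))
 mean [0.6669 0.2173] size [0.0333 0.0504] bars -9.7Traceback (most recent call last):
  File "<stdin>", line 19, in <module>
  File "m.py", line 11, in comp
    n,l,st,_=cv2.connectedComponentsWithStats(m.astype(np.uint8));return l==1+np.argmax(st[1:,4])
                                                                              ~~~~~~~~~^^^^^^^^^^
    return _wrapfunc(a, 'argmax', axis=axis, out=out, **kwds)
    return bound(*args, **kwds)
ValueError: attempt to get argmax of an empty sequence
```

Call:
carry_out:
  deltas:
    - {"linear":[-2,18,0],"twist":0,"claw":1}
    - {"linear":[-4,30,0],"twist":0,"claw":1}
    - {"linear":[-5,38,0],"twist":0,"claw":1}
    - {"linear":[-5,40,0],"twist":0,"claw":1}
    - {"linear":[-5,40,0],"twist":0,"claw":1}
    - {"linear":[-5,40,0],"twist":0,"claw":1}
    - {"linear":[-5,40,0],"twist":0,"claw":1}
    - {"linear":[-4,38,0],"twist":0,"claw":1}
    - {"linear":[-3,30,0],"twist":-3,"claw":1}
    - {"linear":[-2,18,0],"twist":-3,"claw":1}

```text
t: 6.87
ee_pos: [0.6093, 0.0402, 0.1857]
ee_rot: [-0.24, -3.13, -0.001]
ft_force: [0.2, -0.6, -2.3]
width: 0.392
gripper_force: 50.1
```

Call:
carry_out:
  deltas:
    - {"linear":[0,0,0],"twist":0,"claw":1}
    - {"linear":[0,0,0],"twist":0,"claw":1}
    - {"linear":[0,0,0],"twist":0,"claw":1}
    - {"linear":[0,0,0],"twist":0,"claw":1}
    - {"linear":[0,0,0],"twist":0,"claw":1}
    - {"linear":[0,0,0],"twist":0,"claw":1}
    - {"linear":[0,0,0],"twist":0,"claw":1}
    - {"linear":[0,0,0],"twist":0,"claw":1}
    - {"linear":[0,0,0],"twist":0,"claw":1}
    - {"linear":[0,0,0],"twist":0,"claw":1}

```text
t: 7.7
ee_pos: [0.6091, 0.0369, 0.1874]
ee_rot: [0.247, 3.132, -0.0]
ft_force: [0.8, -0.5, -2.1]
width: 0.39
gripper_force: 50.2
```

Run:
```python
from m import *
go([.6168,.2276,.1336],171)
c=cap("wrist");pickle.dump(c,open("w3.pkl","wb"));W=world(c)
cv2.imwrite("pics/w3.png",c["color"][...,::-1])
```

```text
t 7.7 p [0.6091 0.0369 0.1874] yaw 170.98 q [-0.07  0.42  0.08  1.23 -0.    0.08] F [ 0.8 -0.5 -2.1] w 0.39 g 50.2
shift [ 22.3 189.5  53.8]
twist -0.02
```

View pics/w3.png

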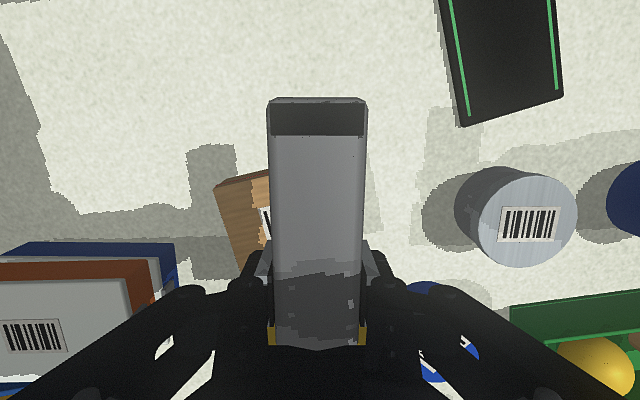

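The wrist view shows the tin with its label at (529,224) and part of the pad at (500,60). I'll measure the label here.

Run:
```python
from m import *
c=pickle.load(open("w3.pkl","rb"));W=world(c);I=c["color"].astype(int);h=W[...,2]
tin=comp((np.hypot(W[...,0]-.67,W[...,1]-.22)<.06)&(h>.055)&(h<.068));print("tin",rect(W,tin),tin.sum())
v,u=np.mgrid[0:400,0:640]
d=np.stack([(u-c["cx"])/c["fx"],-(v-c["cy"])/c["fy"],-np.ones(u.shape)],-1)@c["pose"][:3,:3].T
o=c["pose"][:3,3];P=o+d*((.061-o[2])/d[...,2])[...,None]
print("tin plane",rect(P,tin))
x=I[...,2]-I[...,0]; print(x[224,490:575:2])
m=cv2.erode(tin.astype(np.uint8),np.ones((9,9)))>0
m=m&(x<6)
m=cv2.morphologyEx(cv2.morphologyEx(m.astype(np.uint8),cv2.MORPH_CLOSE,np.ones((7,7))),cv2.MORPH_OPEN,np.ones((9,9)))>0
m=comp(m);p=P[m][:,:2];w,V=np.linalg.eigh(np.cov(p.T));b=V[:,0]*np.sign(V[0,0])
print("label",rect(P,m),p.mean(0),np.sqrt(12*w),np.degrees(np.arctan2(b[1],b[0])))
```

```text
tin (array([0.668 , 0.2213]), array([0.0898, 0.0886]), np.float32(38.0), 'med', array([0.6647, 0.2203]), 'z', np.float64(0.0598), np.int64(7356)) 7356
tin plane (array([0.6662, 0.2192]), array([0.091, 0.088]), np.float32(41.0), 'med', array([0.6644, 0.2196]), 'z', np.float64(0.061), np.int64(7356))
[ 10   9  10   8  10 -10 -10  -6   2  -5 -11   1  -9   4   0  -5 -10   3
  -9   2   1 -11  -8   2  -7   1   2 -10   2  -7   0  -2  -8 -12  13   9
   9   8   9   8  10   8  12]
label (array([0.671 , 0.2181]), array([0.0304, 0.0235]), np.float32(0.6), 'med', array([0.6678, 0.2204]), 'z', np.float64(0.061), np.int64(627)) [0.66852851 0.21930907] [0.01898385 0.03011107] -53.17048919868096
```

Run:
```python
from m import *
c=pickle.load(open("w3.pkl","rb"));I=c["color"].astype(int)
v,u=np.mgrid[0:400,0:640]
d=np.stack([(u-c["cx"])/c["fx"],-(v-c["cy"])/c["fy"],-np.ones(u.shape)],-1)@c["pose"][:3,:3].T
o=c["pose"][:3,3];P=o+d*((.061-o[2])/d[...,2])[...,None]
m=(np.hypot(P[...,0]-.667,P[...,1]-.2195)<.036)&(I[...,2]-I[...,0]<5)
m=cv2.morphologyEx(m.astype(np.uint8),cv2.MORPH_CLOSE,np.ones((9,9)))
m=comp(cv2.morphologyEx(m,cv2.MORPH_OPEN,np.ones((9,9)))>0)
p=P[m][:,:2];w,V=np.linalg.eigh(np.cov(p.T));b=V[:,0]*np.sign(V[0,0])
print("label",rect(P,m),p.mean(0),np.sqrt(12*w),np.degrees(np.arctan2(b[1],b[0])))
```

```text
label (array([0.6677, 0.2211]), array([0.0532, 0.0335]), np.float32(81.0), 'med', array([0.6673, 0.2213]), 'z', np.float64(0.061), np.int64(2093)) [0.66741188 0.22134864] [0.03434594 0.05244499] -10.616801170992066
```

Call:
carry_out:
  deltas:
    - {"linear":[1,10,2],"twist":0,"claw":1}
    - {"linear":[2.5,20,5],"twist":0,"claw":1}
    - {"linear":[3,28,7],"twist":0,"claw":1}
    - {"linear":[3,30,8],"twist":0,"claw":1}
    - {"linear":[3,30,8],"twist":0,"claw":1}
    - {"linear":[3,28,8],"twist":0,"claw":1}
    - {"linear":[3,22,7],"twist":0,"claw":1}
    - {"linear":[2,14,5],"twist":0,"claw":1}
    - {"linear":[1.5,7,3],"twist":0,"claw":1}
    - {"linear":[0.5,1.5,0.8],"twist":0,"claw":1}

```text
t: 8.58
ee_pos: [0.6164, 0.2297, 0.1329]
ee_rot: [-0.245, -3.131, 0.0]
ft_force: [-0.7, 0.2, -0.9]
width: 0.391
gripper_force: 50.2
```

Run:
```python
from m import *
go([.6166,.2286,.1336],170.8)
```

```text
t 8.58 p [0.6164 0.2297 0.1329] yaw 171.06 q [0.23 0.53 0.11 1.15 0.   0.39] F [-0.7  0.2 -0.9] w 0.391 g 50.2
shift [-0.4 -1.1 -0.7]
twist 0.26
```

Call:
carry_out:
  deltas:
    - {"linear":[0,0,0],"twist":0.1,"claw":1}
    - {"linear":[0,0,0],"twist":0,"claw":1}
    - {"linear":[0,0,0],"twist":0,"claw":1}
    - {"linear":[0,0,0],"twist":0,"claw":1}
    - {"linear":[0,0,0],"twist":0,"claw":1}
    - {"linear":[0,0,0],"twist":0,"claw":1}
    - {"linear":[0,0,0],"twist":0,"claw":1}
    - {"linear":[0,0,0],"twist":0,"claw":1}
    - {"linear":[0,0,0],"twist":0,"claw":1}
    - {"linear":[0,0,0],"twist":0,"claw":1}

```text
t: 9.42
ee_pos: [0.6168, 0.2287, 0.1335]
ee_rot: [-0.25, -3.132, 0.0]
ft_force: [0.7, -0.2, -2.2]
width: 0.394
gripper_force: 50.2
```

Run:
```python
from m import *
go([.6166,.2286,.1336],170.8)
c=cap("side");cv2.imwrite("pics/s4.png",cv2.resize(c["color"][60:240,200:480,::-1],None,fx=2.5,fy=2.5)); pickle.dump(c,open("s4.pkl","wb"))
c=cap("top");W=world(c);I=c["color"].astype(int)
m=comp((np.hypot(W[...,0]-.668,W[...,1]-.22)<.06)&(I[...,0]-I[...,2]>50)&(W[...,2]>.12));print("nose(top)",rect(W,m))
c=pickle.load(open("s4.pkl","rb"));W=world(c);I=c["color"].astype(int)
m=comp((np.hypot(W[...,0]-.668,W[...,1]-.22)<.06)&(I[...,0]-I[...,2]>50)&(W[...,2]>.16));print("nose(side)",rect(W,m),np.nanpercentile(W[m],[2,98],axis=0).round(4))
```

```text
t 9.42 p [0.6168 0.2287 0.1335] yaw 170.89 q [ 0.23  0.53  0.11  1.16 -0.    0.39] F [ 0.7 -0.2 -2.2] w 0.394 g 50.2
shift [ 0.1 -0.1 -0.1]
twist 0.09
nose(top) (array([0.6686, 0.2068]), array([0.0774, 0.0398]), np.float32(35.5), 'med', array([0.6703, 0.2093]), 'z', np.float64(0.1709), np.int64(478))
nose(side) (array([0.664 , 0.2171]), array([0.0489, 0.0509]), np.float32(-8.0), 'med', array([0.6626, 0.2092]), 'z', np.float64(0.1703), np.int64(248)) [[0.6397 0.1923 0.1612]
 [0.6876 0.2402 0.1731]]
```

View pics/s4.png

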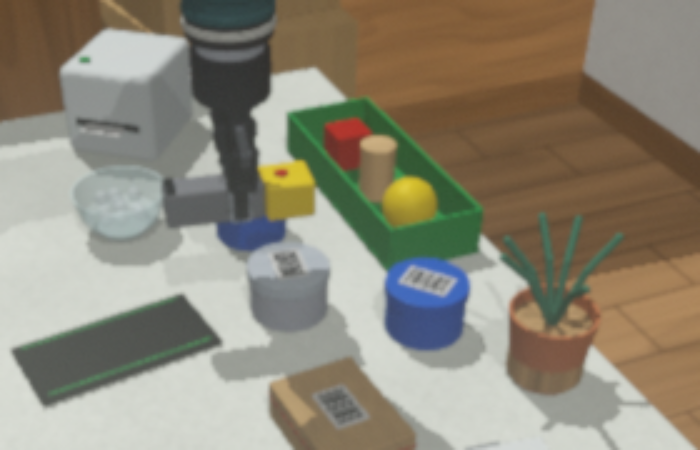

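The side crop shows the scanner level at crop (240,195), with its nose above the grey tin. In this same camera the window and label agree to about 1 mm. Now I hold for 2.5 s.

Call:
carry_out:
  deltas:
    - {"linear":[0,0,0],"twist":0,"claw":1}
    - {"linear":[0,0,0],"twist":0,"claw":1}
    - {"linear":[0,0,0],"twist":0,"claw":1}
    - {"linear":[0,0,0],"twist":0,"claw":1}
    - {"linear":[0,0,0],"twist":0,"claw":1}
    - {"linear":[0,0,0],"twist":0,"claw":1}
    - {"linear":[0,0,0],"twist":0,"claw":1}
    - {"linear":[0,0,0],"twist":0,"claw":1}
    - {"linear":[0,0,0],"twist":0,"claw":1}
    - {"linear":[0,0,0],"twist":0,"claw":1}

```text
t: 10.35
ee_pos: [0.6168, 0.2287, 0.1336]
ee_rot: [-0.25, -3.132, 0.0]
ft_force: [-0.0, 0.4, -1.6]
width: 0.391
gripper_force: 50.2
```

Call:
carry_out:
  deltas:
    - {"linear":[0,0,0],"twist":0,"claw":1}
    - {"linear":[0,0,0],"twist":0,"claw":1}
    - {"linear":[0,0,0],"twist":0,"claw":1}
    - {"linear":[0,0,0],"twist":0,"claw":1}
    - {"linear":[0,0,0],"twist":0,"claw":1}
    - {"linear":[0,0,0],"twist":0,"claw":1}
    - {"linear":[0,0,0],"twist":0,"claw":1}
    - {"linear":[0,0,0],"twist":0,"claw":1}
    - {"linear":[0,0,0],"twist":0,"claw":1}
    - {"linear":[0,0,0],"twist":0,"claw":1}

```text
t: 11.18
ee_pos: [0.6167, 0.2287, 0.1336]
ee_rot: [-0.25, -3.132, 0.0]
ft_force: [-0.4, -0.3, -1.7]
width: 0.39
gripper_force: 50.2
```

Call:
carry_out:
  deltas:
    - {"linear":[0,0,0],"twist":0,"claw":1}
    - {"linear":[0,0,0],"twist":0,"claw":1}
    - {"linear":[0,0,0],"twist":0,"claw":1}
    - {"linear":[0,0,0],"twist":0,"claw":1}
    - {"linear":[0,0,0],"twist":0,"claw":1}
    - {"linear":[0,0,0],"twist":0,"claw":1}
    - {"linear":[0,0,0],"twist":0,"claw":1}
    - {"linear":[0,0,0],"twist":0,"claw":1}
    - {"linear":[0,0,0],"twist":0,"claw":1}
    - {"linear":[0,0,0],"twist":0,"claw":1}

```text
t: 12.02
ee_pos: [0.6168, 0.2287, 0.1336]
ee_rot: [0.25, 3.132, 0.0]
ft_force: [-0.2, -1.0, -1.7]
width: 0.396
gripper_force: 50.2
```

Run:
```python
from m import *
status()
c=cap("wrist");pickle.dump(c,open("w5.pkl","wb"));W=world(c);h=W[...,2];b=c["color"].max(2)
g=(abs(W[...,0]-.475)<.13)&(abs(W[...,1]-.223)<.08)&(h<.02)
m=g&(b<60);print("pad wrist",rect(W,m),np.nanpercentile(W[m],[1,99],axis=0))
I=c["color"].astype(int);gr=(abs(W[...,0]-.475)<.13)&(abs(W[...,1]-.223)<.08)&(h<.02)&(I[...,1]-I[...,0]>30);print("green",rect(W,gr))
c=pickle.load(open("side.pkl","rb"));W=world(c);I=c["color"].astype(int);h=W[...,2]
gr=(abs(W[...,0]-.475)<.13)&(abs(W[...,1]-.223)<.08)&(h<.02)&(I[...,1]-I[...,0]>25);print("green side",rect(W,gr))
m=(abs(W[...,0]-.475)<.13)&(abs(W[...,1]-.223)<.08)&(I.max(2)<95)&(h<.02);print("pad side",rect(W,comp(m)) if m.any() else 0)
```

```text
t 12.02 p [0.6168 0.2287 0.1336] yaw 170.89 q [0.23 0.53 0.11 1.16 0.   0.39] F [-0.2 -1.  -1.7] w 0.396 g 50.2
pad wrist (array([0.5117, 0.2297]), array([0.1241, 0.0995]), np.float32(8.1), 'med', array([0.5003, 0.2271]), 'z', np.float64(0.0074), np.int64(11905)) [[0.46246156 0.17838601 0.00560919]
 [0.56052371 0.28029963 0.00911902]]
green (array([0.5075, 0.2292]), array([0.1123, 0.0878]), np.float32(8.3), 'med', array([0.5073, 0.1925]), 'z', np.float64(0.0079), np.int64(1083))
green side (array([0.4733, 0.22  ]), array([0.1732, 0.0922]), np.float32(8.6), 'med', array([0.4688, 0.1852]), 'z', np.float64(0.0084), np.int64(152))
pad side (array([0.4732, 0.2159]), array([0.1936, 0.092 ]), np.float32(7.9), 'med', array([0.4677, 0.2157]), 'z', np.float64(0.008), np.int64(1437))
```

Call:
carry_out:
  deltas:
    - {"linear":[8,-1.6,0],"twist":0,"claw":1}
    - {"linear":[20,-3.9,0],"twist":0,"claw":1}
    - {"linear":[28,-5.4,0],"twist":0,"claw":1}
    - {"linear":[28,-5.4,0],"twist":0,"claw":1}
    - {"linear":[26,-5.1,0],"twist":0,"claw":1}
    - {"linear":[18,-3.5,0],"twist":0,"claw":1}
    - {"linear":[9,-1.8,0],"twist":0,"claw":1}
    - {"linear":[2.8,-0.5,0],"twist":-5,"claw":1}
    - {"linear":[0,0,0],"twist":-6.3,"claw":1}
    - {"linear":[0,0,0],"twist":-6,"claw":1}

```text
t: 12.9
ee_pos: [0.4743, 0.224, 0.1338]
ee_rot: [-0.233, 3.132, 0.0]
ft_force: [1.2, -0.2, -2.0]
width: 0.396
gripper_force: 50.1
```

Call:
carry_out:
  deltas:
    - {"linear":[0,0,0],"twist":0,"claw":1}
    - {"linear":[0,0,5],"twist":0,"claw":1}
    - {"linear":[0,0,15],"twist":0,"claw":1}
    - {"linear":[0,0,20],"twist":0,"claw":1}
    - {"linear":[0,0,20],"twist":0,"claw":1}
    - {"linear":[0,0,20],"twist":0,"claw":1}
    - {"linear":[0,0,15],"twist":0,"claw":1}
    - {"linear":[0,0,10],"twist":0,"claw":1}
    - {"linear":[0,0,0],"twist":0,"claw":1}
    - {"linear":[0,0,0],"twist":0,"claw":1}

```text
t: 13.73
ee_pos: [0.4742, 0.2238, 0.0282]
ee_rot: [0.22, -3.133, 0.0]
ft_force: [0.6, 0.7, -1.7]
width: 0.393
gripper_force: 50.1
```

Run:
```python
from m import *
go([.4745,.224,.0106],188.2)
c=cap("wrist");W=world(c);s=observe();M=R.from_rotvec(s["ee_rot"]).as_matrix()
cv2.imwrite("pics/w6.png",c["color"][...,::-1])
T=(W-s["ee_pos"])@M;ok=np.isfinite(T).all(-1)
hm=comp(ok&(abs(T[...,1])<.022)&(T[...,0]>.02)&(T[...,2]<-.03)&(T[...,2]>-.05))
p=T[hm];print("pitch",np.degrees(np.polyfit(p[:,0],p[:,2],1)[0]),p[:,2].mean(),p[:,0].max())
```

```text
t 13.73 p [0.4742 0.2238 0.0282] yaw -171.96 q [ 0.29  0.41 -0.42  0.74 -0.    0.15] F [ 0.6  0.7 -1.7] w 0.393 g 50.1
shift [-0.3  0.1 17.6]
twist -0.16
pitch -0.6875502594479751 -0.03619654533383945 0.07460904901518191
```

View pics/w6.png

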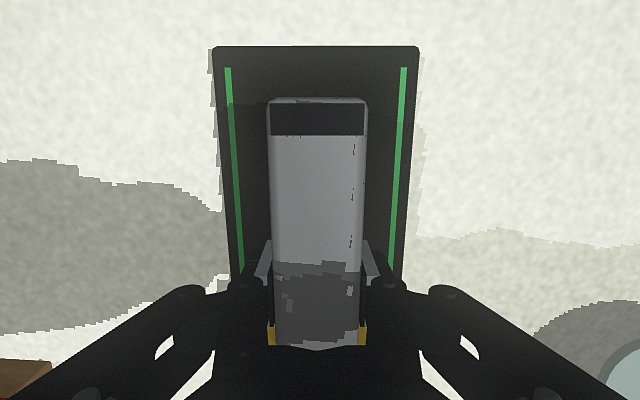

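The wrist view shows the scanner centred between the green lines at (232,160) and (400,160), parallel to the pad and level. I lower it slowly.

Call:
carry_out:
  deltas:
    - {"linear":[-0.3,0,3],"twist":0,"claw":1}
    - {"linear":[0,0,4],"twist":0,"claw":1}
    - {"linear":[0,0,3],"twist":0,"claw":1}
    - {"linear":[0,0,2],"twist":0,"claw":1}
    - {"linear":[0,0,1.5],"twist":0,"claw":1}
    - {"linear":[0,0,1],"twist":0,"claw":1}
    - {"linear":[0,0,1],"twist":0,"claw":1}
    - {"linear":[0,0,1],"twist":0,"claw":1}
    - {"linear":[0,0,0.5],"twist":0,"claw":1}
    - {"linear":[0,0,0],"twist":0,"claw":1}

```text
t: 14.62
ee_pos: [0.4747, 0.224, 0.0115]
ee_rot: [0.224, -3.134, 0.0]
ft_force: [-0.0, -0.3, -1.7]
width: 0.391
gripper_force: 50.1
```

Call:
carry_out:
  deltas:
    - {"linear":[0,0,0],"twist":0,"claw":1}
    - {"linear":[0,0,0],"twist":0,"claw":1}
    - {"linear":[0,0,0],"twist":0,"claw":1}
    - {"linear":[0,0,0],"twist":0,"claw":1}
    - {"linear":[0,0,0],"twist":0,"claw":1}
    - {"linear":[0,0,0],"twist":0,"claw":1}
    - {"linear":[0,0,0],"twist":0,"claw":1}
    - {"linear":[0,0,0],"twist":0,"claw":1}
    - {"linear":[0,0,0],"twist":0,"claw":1}
    - {"linear":[0,0,0],"twist":0,"claw":1}

```text
t: 15.45
ee_pos: [0.4747, 0.224, 0.0116]
ee_rot: [0.224, -3.134, -0.0]
ft_force: [-0.3, -0.8, -2.3]
width: 0.393
gripper_force: 50.1
```

Not yet in contact; I lower further in small steps.

Call:
carry_out:
  deltas:
    - {"linear":[0,0,0.4],"twist":0,"claw":1}
    - {"linear":[0,0,0.4],"twist":0,"claw":1}
    - {"linear":[0,0,0.3],"twist":0,"claw":1}
    - {"linear":[0,0,0.2],"twist":0,"claw":1}
    - {"linear":[0,0,0],"twist":0,"claw":1}
    - {"linear":[0,0,0],"twist":0,"claw":1}
    - {"linear":[0,0,0],"twist":0,"claw":1}
    - {"linear":[0,0,0],"twist":0,"claw":1}
    - {"linear":[0,0,0],"twist":0,"claw":1}
    - {"linear":[0,0,0],"twist":0,"claw":1}

```text
t: 16.28
ee_pos: [0.4747, 0.224, 0.0106]
ee_rot: [-0.224, 3.133, 0.0]
ft_force: [-2.0, -1.5, 6.5]
width: 0.392
gripper_force: 51.3
```

Contact at 6.5 N. I release gradually, then back off upward.

Call:
carry_out:
  deltas:
    - {"linear":[0,0,0],"twist":0,"claw":0.55}
    - {"linear":[0,0,0],"twist":0,"claw":0.5}
    - {"linear":[0,0,0],"twist":0,"claw":0.4}
    - {"linear":[0,0,0],"twist":0,"claw":0.3}
    - {"linear":[0,0,0],"twist":0,"claw":0.2}
    - {"linear":[0,0,0],"twist":0,"claw":0.1}
    - {"linear":[0,0,0],"twist":0,"claw":0}
    - {"linear":[0,0,0],"twist":0,"claw":0}
    - {"linear":[0,0,0],"twist":0,"claw":0}
    - {"linear":[0,0,0],"twist":0,"claw":0}

```text
t: 17.12
ee_pos: [0.4747, 0.224, 0.0103]
ee_rot: [0.224, -3.134, -0.0]
ft_force: [-0.8, 0.1, -0.2]
width: 1.0
gripper_force: 0.0
```

Call:
carry_out:
  deltas:
    - {"linear":[0,0,-5],"twist":0,"claw":0}
    - {"linear":[0,0,-10],"twist":0,"claw":0}
    - {"linear":[0,0,-15],"twist":0,"claw":0}
    - {"linear":[0,0,-20],"twist":0,"claw":0}
    - {"linear":[0,0,-25],"twist":0,"claw":0}
    - {"linear":[0,0,-25],"twist":0,"claw":0}
    - {"linear":[0,0,-25],"twist":0,"claw":0}
    - {"linear":[0,0,-25],"twist":0,"claw":0}
    - {"linear":[0,0,-15],"twist":0,"claw":0}
    - {"linear":[0,0,-5],"twist":0,"claw":0}

```text
t: 17.95
ee_pos: [0.4755, 0.2243, 0.183]
ee_rot: [-0.224, 3.13, 0.001]
ft_force: [-0.8, -0.3, 1.3]
width: 0.998
gripper_force: 0.0
```

Run:
```python
from m import *
status()
c=cap("wrist");W=world(c);h=W[...,2];I=c["color"].astype(int)
cv2.imwrite("pics/w7.png",c["color"][...,::-1])
sc=comp((np.hypot(W[...,0]-.475,W[...,1]-.224)<.1)&(h>.035)&(h<.06));print("scanner",rect(W,sc))
m=(abs(W[...,0]-.475)<.13)&(abs(W[...,1]-.223)<.09)&(((I.max(2)<60)&(h<.02))|sc);print("pad",rect(W,comp(m)))
c=cap("top");W=world(c);h=W[...,2]
tin=(np.hypot(W[...,0]-.67,W[...,1]-.22)<.055)&(h>.05)&(h<.068);print("tin",rect(W,comp(tin)))
```

```text
t 17.95 p [0.4755 0.2243 0.183 ] yaw -171.81 q [ 0.29  0.28 -0.16  1.13  0.    0.14] F [-0.8 -0.3  1.3] w 0.998 g 0.0
scanner (array([0.4751, 0.2245]), array([0.1485, 0.0499]), np.float32(8.9), 'med', array([0.477 , 0.2243]), 'z', np.float64(0.0473), np.int64(6788))
pad (array([0.4744, 0.2246]), array([0.1984, 0.0996]), np.float32(8.2), 'med', array([0.458 , 0.2223]), 'z', np.float64(0.0081), np.int64(17271))
tin (array([0.6704, 0.2197]), array([0.0888, 0.0886]), np.float32(66.6), 'med', array([0.6694, 0.2192]), 'z', np.float64(0.0606), np.int64(1182))
```

View pics/w7.png

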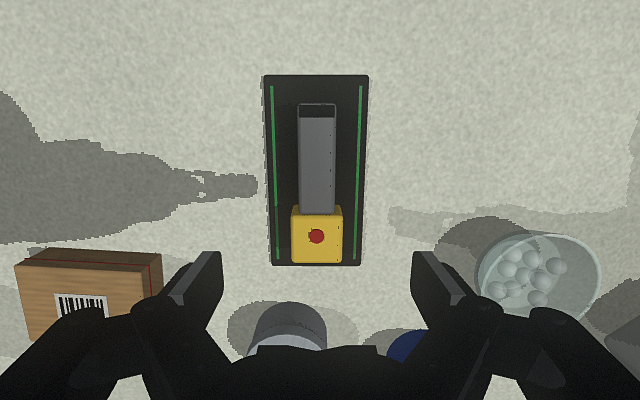

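The scanner lies flat at (317,180), centred on the pad within 1 mm, and the tin has not moved. The robot is clear, so I hand in.

```bash
python3 -c "
from rig import *
print(hand_in())"
```

```text
the job is handed in; nothing more can be done
None
```

The job is handed in: the scanner was held about 7 cm above the tin label for over 2 seconds, then laid flat on the charging pad within about 1 mm of its middle and released, with the tin unmoved, at about 18 s on the robot's clock.

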